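# Advance the camera slider by one crank turn and take the picture

## Task

With a fingertip, push the hand wheel of the camera slider round by its upright handle, clockwise seen from above, through exactly one turn, so that the handle comes back to the steel index finger where it starts; then press the round shutter button on the worktop and let it up again. Only push: do not grip the handle, do not push the camera itself, and leave the kitchen and camera things standing around where they are.

Things in the scene. Friction and masses are not known exactly. Their poses are not given: they have to be found in the camera images.
- crank_head: Fixed grey round drum (84 mm across) at one end of the camera slider that carries the hand wheel and the steel index finger. Origin on the wheel's vertical axis, 30 mm above the worktop; its +x axis points horizontally to the index finger and to the wheel's handle as it stands at the start; z is up. It can stand at any yaw.
- axis (a point): Point on the wheel's vertical axis at the top of hub and rim, 95 mm above the worktop. The aluminium wheel lies level: rim 164 mm across outside, top of the rim 93 mm above the worktop, three spokes. All of the wheel except the handle stays below 96 mm.
- handle (a point): Centre of the upright black handle, a fixed plain pin 18 mm across, that stands on one spoke 58 mm from the wheel's axis; it reaches from 94 to 144 mm above the worktop and this point lies 119 mm above the worktop. It goes round with the wheel. Pushing it takes about 3 N; the wheel stays where it is left. There is free room to go all round it.
- wheel (a joint): Angle of the hand wheel in rad, 0 at the start (handle at the index finger), growing clockwise seen from above; one full turn is 6.283. It has no stop there and can be turned on. Each turn winds the camera carriage 60 mm along the rail away from the wheel.
- index (a point): Tip of the fixed steel index finger (12 mm wide), just outside the rim, 103 mm from the wheel's axis and 102 mm above the worktop. Handle, index and axis are in one line at the start.
- carriage: Camera on its carriage on the slider's two rails, 270 mm from the wheel's axis at the start, origin at worktop height; 0.10 m wide, top 167 mm above the worktop. The rails run along its y axis, away from the wheel. Driven by the wheel only; not to be touched.
- trigger_top (a point): Centre of the top face of the round grey shutter button, 32 mm across, in a small fixed black housing on the worktop; pressed straight down. It lies either to the right of the slider or in front of its rails.
- trigger (a joint): How far the shutter button is pressed, m: 0 up, 0.006 fully down, which takes about 5 N; springs back.
- spice_jar: Bystander: amber glass spice jar with steel lid, 44 mm across, 75 mm tall; origin at its underside; to be left alone.
- lens: Bystander: spare black camera lens standing on end, 72 mm across, 60 mm tall; origin at its underside; to be left alone.
- lens_cap: Bystander: flat black lens cap, 66 mm across, 9 mm thick; origin at its underside; to be left alone.
- jam_jar: Bystander: jam jar, 68 mm across, 100 mm tall; origin at its underside; to be left alone.
- dip_bowl: Bystander: small white ceramic bowl, 90 mm across, 45 mm tall; origin at its underside; to be left alone.
- spoon: Bystander: spoon lying flat; origin at its underside; to be left alone.
- jar_lid: Bystander: green metal jar lid lying flat, 70 mm across, 14 mm thick; origin at its underside; to be left alone.
Mind the look-alikes: they are no part of the job. Of the things that look like the part that bears trigger_top, take the one that is farthest to the robot's left at the start.

How it is judged:
By the outcome, as a careful person would: the job done as asked, in the order asked, and still so for the second after the job is handed in, with the robot touching nothing.
It also fails if it takes over 58 s, if anything falls off the work surface, if the arm or the gripper's body presses on something with over 40 N, if the wrist force passes 120 N, or if a joint passes its speed limit or range.

## Robot

A 6-joint arm with a two-finger parallel gripper is mounted at the origin on the work surface. World frame = base frame: x ahead of the robot, y to its left, z up, the work surface at z = 0. Lengths are in m, angles in rad, forces in N, time in s.
With the tool pointing down it reaches from about 0.325 to 0.75 m from the base axis. Payload 7.6 kg.
Tool frame: the origin (TCP) lies where the fingers leave the gripper's body, on its centre line; the fingertips stand 73 mm ahead of it and the grasp point (between the pads) lies 54 mm ahead of it; z points along the fingers, y is the line along which they close (so a half turn about z gives the same grasp; the last joint's range is limited). The gripper opens to 85 mm and grips with 20 to 120 N. Pads are 22 mm wide; open, the fingers measure 114 mm over their backs; the gripper's body (76 mm by 85 mm) begins 54 mm behind the grasp point. The pads swing forward as they close: fully open they stand 13 mm farther back than shut.
Start: joints at [1.204, 0.052, 1.401, -0, 1.689, -0.07], TCP at [0.154, 0.502, 0.304] pointing down, gripper open.
Joint ranges: [-2.9, 2.9], [-0.91, 2.17], [0.12, 2.37], [-1.06, 4.2], [0.26, 2.73], [-2.93, 2.93]. Speed limits (rad/s): [2.57, 2.57, 3.01, 3.14, 3.14, 3.14].

## Interface

Orientations are given as a 3x3 rotation matrix whose columns are the frame's x, y, z axes.
In Python, from rig import bot, imaging, nets gives the robot as it stands.
- The arm moves only by the tool step_arm, never from a script. Its argument "steps" is text: rows parted by semicolons, each of 7 numbers parted by spaces: the turn, a rotation vector about the world's x, y, z in rad, then the shift along the world's x, y, z in m, then the opening, from 0 (shut) to 1 (fully open). In form: rx ry rz dx dy dz hand; .... A call has 1 to 10 rows; each row is the pose to reach, as a shift and turn from the pose commanded when the call began; what a row does not reach only later rows make up. A row lasts 1/10 s, in which the tool goes at most 50 mm and 8.59 degrees, less where a joint would pass 70% of its speed; a pose out of reach is approached as far as the arm can. A call with a gripper value outside its range is refused whole. The fingers move at their own pace and stop on an object; the grip force is fixed at half the most. Time passes only in rows, so rows that repeat a pose let the fingers close. It gives the time, the measured TCP pose, the force, the opening and the grip force at its end, in the units of the state.
- bot.get_obs(): the state, without advancing time (a new reading comes with each control period).
- imaging.snapshot(name): name is "side" or "top" or "wrist"; returns the picture (400x640x3 uint8, red, green, blue); there is no depth.
- imaging.get_calibration(name): a dict with "fx", "fy", "cx", "cy" (pixels), "k1" (the pictures are not rectified: a ray, as slopes to the right and down, at radius r is drawn at 1 + k1 r^2 times it, then the intrinsics apply), "R" (3x3) and "t" (3): a world point X has camera coordinates R X + t; the wrist camera has in their place "tool_from_camera" (4x4, takes a point from camera to tool coordinates, whose origin is the TCP and whose axes are the flange's). Camera axes: x right, y down, z forward; pixel columns grow to the right and rows downward; lengths in m; the calibration is good to about 2 mm. A picture is of the moment at which its call begins: read the wrist's pose just before it. get_calibration takes no time and is no camera call.
- bot.finish_job(): hands the job in; it is judged then, once.
Trained networks look in the newest picture that a camera, given by its name, has taken for a name from the list of things; names that differ only in an ending like _2 or _b are one class to them, and where a whole thing is asked for, a point or a joint stands for the part that bears it (a point fixed in the world has none). Each returns a list of dicts, best first, with "conf" (0 to 1); they miss things now and then, are a little off and sometimes report something else, mostly with a low value. They report only what shows in the picture. A call takes as long as a camera call. They do not tell look-alikes from the thing itself.
- nets.find_in(camera, thing): "bbox" ([left, top, right, bottom] in pixels, round what is visible of it).
- nets.silhouettes(camera, thing): "region" (400x640 bool, what is visible of it) and "bbox" ([left, top, right, bottom] in pixels, round what is visible of it).
- nets.mark_of(camera, thing): "uv" ([column, row] in pixels: a listed point, or the origin of a listed thing).
The state is a dict: "time": time; "q": joint angles; "qvel": joint speeds; "joint_torque": joint torques, N m; "eef_pos": TCP position; "eef_rot": TCP orientation; "ft_force": force on the tool from outside, world axes, zero at the start; "wrist_torque": the same for the moment, N m; "grip_width": opening from 0.0 (shut) to 1.0 (fully open); "finger_force": force on a finger pad.
Only numpy, scipy, OpenCV 4.12 (cv2) and the standard library are available. Lean on these libraries where they do the work, as an engineer would, in place of code of your own. Each camera call takes 0.05 s, during which the arm holds its last target. There are 200 camera calls.

## Working session

There is one attempt and no reset: what is moved stays moved. The work goes in short steps, Python scripts to look and compute and a tool call to move; the robot and the scene stay as the last step left them, time stands still between calls to the robot, and variables do not carry over. Pictures are saved under pics/ and viewed, at most 10 in all, crops included, and the job is handed in when it is done.

Besides the shell and the picture viewer there is one more tool, called after ">>>" as name(argument=value, ...) on one line, values as JSON. step_arm: Moves the arm, as the interface text tells. Its arguments: {"type":"object","properties":{"steps":{"type":"string"}},"required":["steps"]}

```bash
mkdir -p pics; cat > h.py <<'E'
import numpy as np, cv2
from rig import bot, imaging, nets
def ray(cam,uv):
    c=imaging.get_calibration(cam)
    K=np.array([[c['fx'],0,c['cx']],[0,c['fy'],c['cy']],[0,0,1.]])
    p=cv2.undistortPoints(np.array([[uv]],float),K,np.array([c['k1'],0,0,0.]))[0,0]
    d=np.array([p[0],p[1],1.])
    if cam=='wrist':
        o=bot.get_obs();T=np.array(c['tool_from_camera']);R=np.array(o['eef_rot'])
        return R@T[:3,3]+np.array(o['eef_pos']), R@T[:3,:3]@d
    R=np.array(c['R']);t=np.array(c['t'])
    return -R.T@t, R.T@d
def atz(cam,uv,z):
    o,d=ray(cam,uv); return (o+d*(z-o[2])/d[2]).round(4)
E
python3 - <<'E'
from h import *
for c in ('side','top'):
    im=imaging.snapshot(c); cv2.imwrite(f'pics/{c}0.png',im[:,:,::-1])
    for n,z in (('axis',.095),('handle',.119),('index',.102),('crank_head',.03),('trigger_top',None),('carriage',0)):
        for r in nets.mark_of(c,n)[:3]:
            print(c,n,round(r['conf'],2),np.round(r['uv'],1),atz(c,r['uv'],z if z is not None else .03))
    print([(np.round(r['bbox']),round(r['conf'],2)) for r in nets.find_in(c,'trigger_top')])
print(bot.get_obs()['time'])
E
```

```text
side axis 0.97 [334.4 214.6] [ 0.5767 -0.1521  0.095 ]
side axis 0.63 [259.2 149. ] [0.3963 0.0984 0.095 ]
side axis 0.32 [252.  273.7] [ 0.4043 -0.296   0.095 ]
side handle 0.6 [317.  193.4] [ 0.5409 -0.1066  0.119 ]
side index 0.93 [302.1 191.2] [ 0.507  -0.0792  0.102 ]
side crank_head 0.66 [330.9 236.8] [ 0.5682 -0.1616  0.03  ]
side trigger_top 0.62 [241.9 198.5] [ 0.3503 -0.0197  0.03  ]
side trigger_top 0.6 [263.8 169.4] [0.4011 0.0904 0.03  ]
side trigger_top 0.46 [292.3 170.9] [0.4798 0.078  0.03  ]
side carriage 0.69 [326.9 170.4] [0.5767 0.1072 0.    ]
[(array([258., 166., 270., 177.]), 0.65), (array([288., 168., 299., 174.]), 0.62), (array([238., 195., 251., 200.]), 0.48), (array([254., 146., 267., 154.]), 0.38), (array([311., 114., 363., 166.]), 0.32)]
top axis 0.7 [354.5 180.5] [ 0.5771 -0.1533  0.095 ]
top handle 0.85 [336.1 197.9] [ 0.5369 -0.1131  0.119 ]
top handle 0.27 [435.2 242. ] [ 0.4464 -0.3105  0.119 ]
top index 0.97 [319.3 216.2] [ 0.5019 -0.0791  0.102 ]
top crank_head 0.78 [352.4 187.8] [ 0.573  -0.1544  0.03  ]
top trigger_top 0.66 [239.5 267.3] [0.3982 0.0957 0.03  ]
top trigger_top 0.6 [284.  290.9] [ 0.3471 -0.0019  0.03  ]
top trigger_top 0.58 [241.1 227.4] [0.4855 0.0938 0.03  ]
top carriage 0.76 [234.5 184.8] [0.587 0.117 0.   ]
[(array([234., 223., 248., 237.]), 0.73), (array([193., 265., 207., 281.]), 0.71), (array([233., 262., 246., 274.]), 0.58), (array([318., 146., 392., 220.]), 0.53)]
0.8
```

View pics/top0.png

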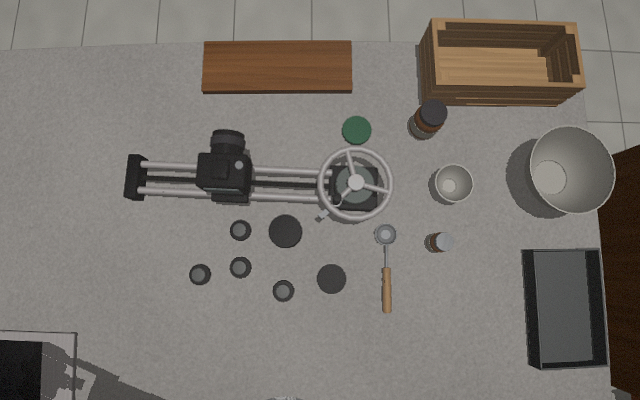

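View pics/side0.png

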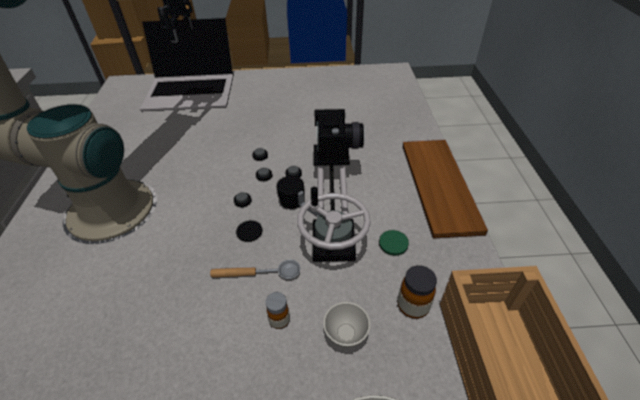

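The top picture shows the wheel hub at (355,181), the handle at about (336,198) and the index finger at (320,216). The rails run left to the camera at (225,170).

There are four button look-alikes in the top picture: (241,230), (241,267), (200,274) and (283,291). Left of the robot is +y, which is the picture's left, so (200,274) fits. It is about (260,152) in the side picture. I'll confirm it in a crop.

```bash
python3 - <<'E'
from h import *
a=cv2.imread('pics/top0.png')[210:310,170:310];b=cv2.imread('pics/side0.png')[130:215,225:325]
cv2.imwrite('pics/crop.png',np.vstack([cv2.resize(a,(420,300),interpolation=2),cv2.resize(b,(420,290),interpolation=2)]))
for z in (.02,.03,.04): print(z,atz('top',(200,273),z),atz('side',(260.5,150),z))
o1,d1=ray('top',(199.9,273.5));o2,d2=ray('side',(260.5,150))
s=np.linalg.lstsq(np.c_[d1,-d2],o2-o1,rcond=None)[0];print(o1+d1*s[0],o2+d2*s[1])
o=bot.get_obs();print(np.round(o['eef_rot'],3).tolist(),np.round(o['eef_pos'],4))
E
```

```text
0.02 [0.3856 0.1852 0.02  ] [0.3853 0.1912 0.02  ]
0.03 [0.3859 0.1824 0.03  ] [0.3873 0.1782 0.03  ]
0.04 [0.3863 0.1795 0.04  ] [0.3892 0.1652 0.04  ]
[0.38471016 0.18388139 0.02539264] [0.38636366 0.18414652 0.02541231]
[[-0.956, 0.292, 0.0], [0.292, 0.956, 0.0], [-0.0, 0.0, -1.0]] [0.1535 0.5021 0.304 ]
```

View pics/crop.png

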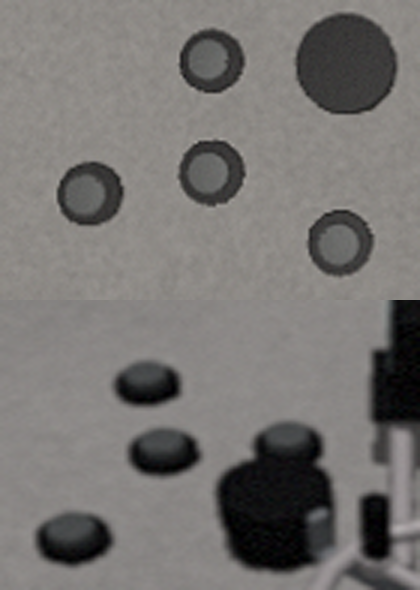

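The crop shows four identical buttons: (88,195), (211,60), (211,172) and (340,243). The leftmost, at crop (88,195), has the largest y and is the one meant, at about (0.385, 0.184). Now I'll move over the wheel.

>>> step_arm(steps="0 0 -0.489 0.3655 -0.66 0 0;0 0 -0.489 0.3655 -0.66 0 0;0 0 -0.489 0.3655 -0.66 0 0;0 0 -0.489 0.3655 -0.66 0 0;0 0 -0.489 0.3655 -0.66 0 0;0 0 -0.489 0.3655 -0.66 0 0;0 0 -0.489 0.3655 -0.66 0 0;0 0 -0.489 0.3655 -0.66 0 0;0 0 -0.489 0.3655 -0.66 0 0;0 0 -0.489 0.3655 -0.66 0 0")

```text
time: 1.8
eef_pos: [0.3962, 0.0626, 0.3043]
eef_rot: [[-0.707, 0.708, 0.001], [0.708, 0.707, 0.0], [-0.001, 0.001, -1.0]]
ft_force: [0.9, 1.0, 0.8]
grip_width: 0.003
finger_force: 0.0
```

>>> step_arm(steps="0 0 0 0.12 -0.215 0 0;0 0 0 0.12 -0.215 0 0;0 0 0 0.12 -0.215 0 0;0 0 0 0.12 -0.215 0 0;0 0 0 0.12 -0.215 0 0;0 0 0 0.12 -0.215 0 0;0 0 0 0.12 -0.215 0 0;0 0 0 0.12 -0.215 0 0")

```text
time: 2.6
eef_pos: [0.5156, -0.1496, 0.3042]
eef_rot: [[-0.707, 0.707, 0.0], [0.707, 0.707, 0.0], [-0.0, 0.0, -1.0]]
ft_force: [0.2, 0.1, -0.4]
grip_width: -0.002
finger_force: 0.0
```

```bash
python3 - <<'E'
from h import *
im=imaging.snapshot('wrist'); cv2.imwrite('pics/w1.png',im[:,:,::-1])
o=bot.get_obs();print(o['time'],np.round(o['eef_pos'],4),np.round(o['ft_force'],2))
for n,z in (('axis',.095),('handle',.119),('index',.102)):
    for r in nets.mark_of('wrist',n)[:2]: print(n,round(r['conf'],2),np.round(r['uv'],1),atz('wrist',r['uv'],z))
E
```

```text
2.65 [ 0.5155 -0.1493  0.3045] [-0.67  0.43 -0.21]
axis 0.64 [361.8 239.2] [ 0.5744 -0.1549  0.095 ]
handle 0.65 [368.9 181. ] [ 0.5338 -0.1133  0.119 ]
handle 0.39 [423.6 287.7] [ 0.6347 -0.1434  0.119 ]
index 0.88 [369.3 118.8] [ 0.5015 -0.08    0.102 ]
```

View pics/w1.png

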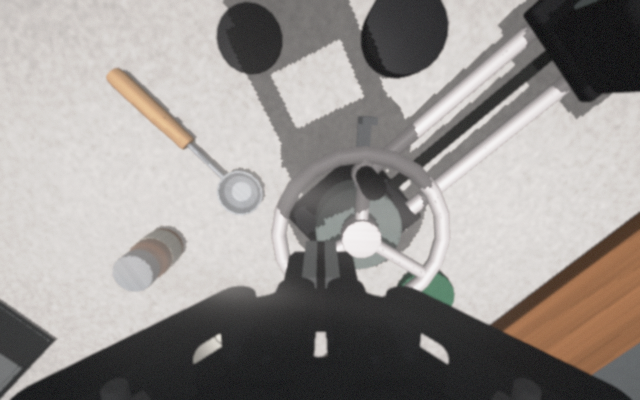

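The wrist view shows the closed fingers at (322,270), the handle at (370,182), the hub at (362,239) and the index finger at (368,125). The gap behind the handle is free, so I'll descend there.

>>> step_arm(steps="0 0 0 0.0025 -0.0085 -0.04 0;0 0 0 0.0025 -0.0085 -0.075 0;0 0 0 0.0025 -0.0085 -0.1 0;0 0 0 0.0025 -0.0085 -0.119 0;0 0 0 0.0025 -0.0085 -0.119 0")

```text
time: 3.3
eef_pos: [0.517, -0.1578, 0.1822]
eef_rot: [[-0.707, 0.707, -0.005], [0.707, 0.707, 0.002], [0.005, -0.002, -1.0]]
ft_force: [-1.0, 1.0, -0.3]
grip_width: 0.005
finger_force: 0.0
```

```bash
python3 - <<'E'
from h import *
p=np.array(bot.get_obs()['eef_pos']);print(p.round(4),bot.get_obs()['ft_force'])
c=np.array([.576,-.1533])
for a in range(185,-240,-5): print(a,*(c+.058*np.array([np.cos(np.radians(a)),np.sin(np.radians(a))])).round(4),end='; ')
E
```

```text
[ 0.517  -0.1578  0.1822] [-1.03727108  0.99746216 -0.31298966]
185 0.5182 -0.1584; 180 0.518 -0.1533; 175 0.5182 -0.1482; 170 0.5189 -0.1432; 165 0.52 -0.1383; 160 0.5215 -0.1335; 155 0.5234 -0.1288; 150 0.5258 -0.1243; 145 0.5285 -0.12; 140 0.5316 -0.116; 135 0.535 -0.1123; 130 0.5387 -0.1089; 125 0.5427 -0.1058; 120 0.547 -0.1031; 115 0.5515 -0.1007; 110 0.5562 -0.0988; 105 0.561 -0.0973; 100 0.5659 -0.0962; 95 0.5709 -0.0955; 90 0.576 -0.0953; 85 0.5811 -0.0955; 80 0.5861 -0.0962; 75 0.591 -0.0973; 70 0.5958 -0.0988; 65 0.6005 -0.1007; 60 0.605 -0.1031; 55 0.6093 -0.1058; 50 0.6133 -0.1089; 45 0.617 -0.1123; 40 0.6204 -0.116; 35 0.6235 -0.12; 30 0.6262 -0.1243; 25 0.6286 -0.1288; 20 0.6305 -0.1335; 15 0.632 -0.1383; 10 0.6331 -0.1432; 5 0.6338 -0.1482; 0 0.634 -0.1533; -5 0.6338 -0.1584; -10 0.6331 -0.1634; -15 0.632 -0.1683; -20 0.6305 -0.1731; -25 0.6286 -0.1778; -30 0.6262 -0.1823; -35 0.6235 -0.1866; -40 0.6204 -0.1906; -45 0.617 -0.1943; -50 0.6133 -0.1977; -55 0.6093 -0.2008; -60 0.605 -0.2035; -65 0.6005 -0.2059; -70 0.5958 -0.2078; -75 0.591 -0.2093; -80 0.5861 -0.2104; -85 0.5811 -0.2111; -90 0.576 -0.2113; -95 0.5709 -0.2111; -100 0.5659 -0.2104; -105 0.561 -0.2093; -110 0.5562 -0.2078; -115 0.5515 -0.2059; -120 0.547 -0.2035; -125 0.5427 -0.2008; -130 0.5387 -0.1977; -135 0.535 -0.1943; -140 0.5316 -0.1906; -145 0.5285 -0.1866; -150 0.5258 -0.1823; -155 0.5234 -0.1778; -160 0.5215 -0.1731; -165 0.52 -0.1683; -170 0.5189 -0.1634; -175 0.5182 -0.1584; -180 0.518 -0.1533; -185 0.5182 -0.1482; -190 0.5189 -0.1432; -195 0.52 -0.1383; -200 0.5215 -0.1335; -205 0.5234 -0.1288; -210 0.5258 -0.1243; -215 0.5285 -0.12; -220 0.5316 -0.116; -225 0.535 -0.1123; -230 0.5387 -0.1089; -235 0.5427 -0.1058;
```

>>> step_arm(steps="0 0 0 -0.0002 0.0048 0 0;0 0 0 0.0002 0.0098 0 0;0 0 0 0.001 0.015 0 0;0 0 0 0.0018 0.0197 0 0;0 0 0 0.0018 0.0197 0 0")

```text
time: 3.8
eef_pos: [0.5203, -0.1385, 0.1855]
eef_rot: [[-0.707, 0.707, 0.001], [0.707, 0.707, -0.0], [-0.001, 0.001, -1.0]]
ft_force: [-0.8, 0.4, -0.5]
grip_width: 0.002
finger_force: 0.0
```

>>> step_arm(steps="0 0 0 0.0006 0.002 0 0;0 0 0 0.0006 0.002 0 0")

```text
time: 4.0
eef_pos: [0.5207, -0.137, 0.185]
eef_rot: [[-0.707, 0.707, 0.0], [0.707, 0.707, 0.0], [-0.0, 0.0, -1.0]]
ft_force: [0.1, -1.1, 0.1]
grip_width: -0.001
finger_force: 0.0
```

>>> step_arm(steps="0 0 0 0.0007 0.0019 0 0;0 0 0 0.0007 0.0019 0 0")

```text
time: 4.2
eef_pos: [0.5214, -0.1352, 0.1849]
eef_rot: [[-0.707, 0.707, -0.0], [0.707, 0.707, 0.0], [0.0, 0.0, -1.0]]
ft_force: [-0.3, 0.2, 0.1]
grip_width: -0.0
finger_force: 0.0
```

>>> step_arm(steps="0 0 0 0.0007 0.0019 0 0;0 0 0 0.0007 0.0019 0 0")

```text
time: 4.4
eef_pos: [0.5221, -0.1335, 0.1849]
eef_rot: [[-0.707, 0.707, -0.0], [0.707, 0.707, -0.0], [-0.0, -0.0, -1.0]]
ft_force: [-0.2, -1.7, -0.2]
grip_width: -0.001
finger_force: 0.5
```

>>> step_arm(steps="0 0 0 0.0004 0.001 0 0;0 0 0 0.0004 0.001 0 0")

```text
time: 4.6
eef_pos: [0.5225, -0.1325, 0.185]
eef_rot: [[-0.707, 0.708, 0.0], [0.708, 0.707, -0.0], [-0.0, -0.0, -1.0]]
ft_force: [0.1, -2.9, -0.4]
grip_width: 0.002
finger_force: 1.0
```

>>> step_arm(steps="0 0 0 0.0004 0.001 0 0;0 0 0 0.0004 0.001 0 0")

```text
time: 4.8
eef_pos: [0.5229, -0.1314, 0.185]
eef_rot: [[-0.707, 0.707, 0.0], [0.707, 0.707, -0.0], [-0.0, 0.0, -1.0]]
ft_force: [-0.6, -3.3, -0.3]
grip_width: -0.002
finger_force: 1.1
```

>>> step_arm(steps="0 0 0 0.0004 0.001 0 0;0 0 0 0.0004 0.001 0 0")

```text
time: 5.0
eef_pos: [0.5233, -0.1303, 0.185]
eef_rot: [[-0.707, 0.707, 0.0], [0.707, 0.707, 0.0], [-0.0, 0.0, -1.0]]
ft_force: [0.2, -2.4, 0.7]
grip_width: 0.001
finger_force: 1.0
```

```bash
python3 - <<'E'
import numpy as np
P=lambda a:.058*np.array([np.cos(np.radians(a)),np.sin(np.radians(a))])
for s in range(6):
    a0=156.4-60*s
    print(s,(np.array([.576,-.1533])+P(a0-60)).round(4),';'.join('%.4f %.4f'%tuple(P(a0-6*k)-P(a0)) for k in range(1,11)))
E
```

```text
0 [ 0.5695 -0.0957] 0.0027 0.0054;0.0060 0.0105;0.0098 0.0153;0.0140 0.0196;0.0187 0.0235;0.0238 0.0268;0.0292 0.0296;0.0348 0.0318;0.0407 0.0334;0.0467 0.0344
1 [ 0.6227 -0.1189] 0.0061 0.0004;0.0121 0.0001;0.0181 -0.0008;0.0240 -0.0024;0.0297 -0.0045;0.0351 -0.0072;0.0402 -0.0105;0.0450 -0.0143;0.0493 -0.0185;0.0531 -0.0232
2 [ 0.6291 -0.1765] 0.0033 -0.0051;0.0061 -0.0105;0.0084 -0.0161;0.0100 -0.0220;0.0110 -0.0280;0.0113 -0.0340;0.0110 -0.0401;0.0101 -0.0461;0.0086 -0.0520;0.0065 -0.0576
3 [ 0.5825 -0.2109] -0.0027 -0.0054;-0.0060 -0.0105;-0.0098 -0.0153;-0.0140 -0.0196;-0.0187 -0.0235;-0.0238 -0.0268;-0.0292 -0.0296;-0.0348 -0.0318;-0.0407 -0.0334;-0.0467 -0.0344
4 [ 0.5293 -0.1877] -0.0061 -0.0004;-0.0121 -0.0001;-0.0181 0.0008;-0.0240 0.0024;-0.0297 0.0045;-0.0351 0.0072;-0.0402 0.0105;-0.0450 0.0143;-0.0493 0.0185;-0.0531 0.0232
5 [ 0.5229 -0.1301] -0.0033 0.0051;-0.0061 0.0105;-0.0084 0.0161;-0.0100 0.0220;-0.0110 0.0280;-0.0113 0.0340;-0.0110 0.0401;-0.0101 0.0461;-0.0086 0.0520;-0.0065 0.0576
```

>>> step_arm(steps="0 0 0 0.0027 0.0054 0 0;0 0 0 0.006 0.0105 0 0;0 0 0 0.0098 0.0153 0 0;0 0 0 0.014 0.0196 0 0;0 0 0 0.0187 0.0235 0 0;0 0 0 0.0238 0.0268 0 0;0 0 0 0.0292 0.0296 0 0;0 0 0 0.0348 0.0318 0 0;0 0 0 0.0407 0.0334 0 0;0 0 0 0.0467 0.0344 0 0")

```text
time: 6.0
eef_pos: [0.5703, -0.0959, 0.1847]
eef_rot: [[-0.707, 0.707, -0.001], [0.707, 0.707, -0.0], [0.0, -0.0, -1.0]]
ft_force: [-2.8, -0.7, -0.9]
grip_width: -0.004
finger_force: 1.4
```

>>> step_arm(steps="0 0 0 0.006 0.0004 0 0;0 0 0 0.012 0.0001 0 0;0 0 0 0.018 -0.0008 0 0;0 0 0 0.0238 -0.0024 0 0;0 0 0 0.0295 -0.0045 0 0;0 0 0 0.0348 -0.0072 0 0;0 0 0 0.04 -0.0105 0 0;0 0 0 0.0447 -0.0143 0 0;0 0 0 0.049 -0.0185 0 0;0 0 0 0.0527 -0.0232 0 0")

```text
time: 7.0
eef_pos: [0.6231, -0.1194, 0.185]
eef_rot: [[-0.707, 0.707, 0.0], [0.707, 0.707, 0.0], [0.0, 0.001, -1.0]]
ft_force: [-2.9, 0.9, 1.2]
grip_width: -0.002
finger_force: 1.3
```

>>> step_arm(steps="0 0 0 0.0033 -0.0051 0 0;0 0 0 0.0061 -0.0105 0 0;0 0 0 0.0084 -0.0161 0 0;0 0 0 0.01 -0.022 0 0;0 0 0 0.011 -0.028 0 0;0 0 0 0.0113 -0.034 0 0;0 0 0 0.011 -0.0401 0 0;0 0 0 0.0101 -0.0461 0 0;0 0 0 0.0086 -0.052 0 0;0 0 0 0.0065 -0.0576 0 0")

```text
time: 8.0
eef_pos: [0.6293, -0.1773, 0.1852]
eef_rot: [[-0.707, 0.707, 0.001], [0.707, 0.707, -0.0], [-0.001, 0.001, -1.0]]
ft_force: [-0.0, 2.5, 0.1]
grip_width: -0.001
finger_force: 1.2
```

>>> step_arm(steps="0 0 0 -0.0027 -0.0052 0 0;0 0 0 -0.006 -0.0102 0 0;0 0 0 -0.0098 -0.0149 0 0;0 0 0 -0.014 -0.0191 0 0;0 0 0 -0.0187 -0.0229 0 0;0 0 0 -0.0238 -0.0262 0 0;0 0 0 -0.0292 -0.0289 0 0;0 0 0 -0.0348 -0.0311 0 0;0 0 0 -0.0407 -0.0327 0 0;0 0 0 -0.0467 -0.0337 0 0")

```text
time: 9.0
eef_pos: [0.582, -0.211, 0.1852]
eef_rot: [[-0.707, 0.708, 0.001], [0.708, 0.707, -0.001], [-0.001, -0.0, -1.0]]
ft_force: [3.1, 1.0, -0.1]
grip_width: 0.002
finger_force: 1.1
```

>>> step_arm(steps="0 0 0 -0.0061 -0.0004 0 0;0 0 0 -0.0121 -0.0001 0 0;0 0 0 -0.0181 0.0008 0 0;0 0 0 -0.024 0.0024 0 0;0 0 0 -0.0297 0.0045 0 0;0 0 0 -0.0351 0.0072 0 0;0 0 0 -0.0402 0.0105 0 0;0 0 0 -0.045 0.0143 0 0;0 0 0 -0.0493 0.0185 0 0;0 0 0 -0.0531 0.0232 0 0")

```text
time: 10.0
eef_pos: [0.5293, -0.1871, 0.1853]
eef_rot: [[-0.707, 0.707, 0.001], [0.707, 0.707, -0.0], [-0.001, 0.001, -1.0]]
ft_force: [5.7, -1.0, 0.5]
grip_width: -0.003
finger_force: 2.4
```

>>> step_arm(steps="0 0 0 -0.0033 0.0051 0 0;0 0 0 -0.0061 0.0105 0 0;0 0 0 -0.0084 0.0161 0 0;0 0 0 -0.01 0.022 0 0;0 0 0 -0.0109 0.028 0 0;0 0 0 -0.0111 0.0335 0 0;0 0 0 -0.0109 0.038 0 0;0 0 0 -0.0105 0.0415 0 0;0 0 0 -0.0099 0.044 0 0;0 0 0 -0.0095 0.046 0 0")

```text
time: 11.0
eef_pos: [0.5194, -0.1412, 0.1848]
eef_rot: [[-0.707, 0.708, -0.001], [0.708, 0.707, -0.0], [0.001, -0.001, -1.0]]
ft_force: [0.2, -3.1, 0.4]
grip_width: -0.003
finger_force: 1.3
```

```bash
python3 - <<'E'
from h import *
for c in ('side','top'):
    im=imaging.snapshot(c); cv2.imwrite(f'pics/{c}1.png',im[:,:,::-1])
    for n,z in (('handle',.119),):
        for r in nets.mark_of(c,n)[:2]: print(c,n,round(r['conf'],2),np.round(r['uv'],1),atz(c,r['uv'],z))
o=bot.get_obs();print(o['time'],np.round(o['eef_pos'],4),np.round(o['ft_force'],2))
a=[cv2.resize(cv2.imread(f'pics/side{k}.png')[160:270,270:400],(390,330),interpolation=2) for k in (0,1)]
cv2.imwrite('pics/cmp.png',np.hstack(a))
E
```

```text
side handle 0.58 [314.5 195.4] [ 0.535  -0.1125  0.119 ]
side handle 0.16 [329.3 234.5] [ 0.5601 -0.228   0.119 ]
top handle 0.61 [447.2 185.8] [ 0.5605 -0.3411  0.119 ]
top handle 0.59 [336.8 203.2] [ 0.5261 -0.1144  0.119 ]
11.2 [ 0.5194 -0.141   0.1846] [-0.9  -1.04  1.38]
```

View pics/cmp.png

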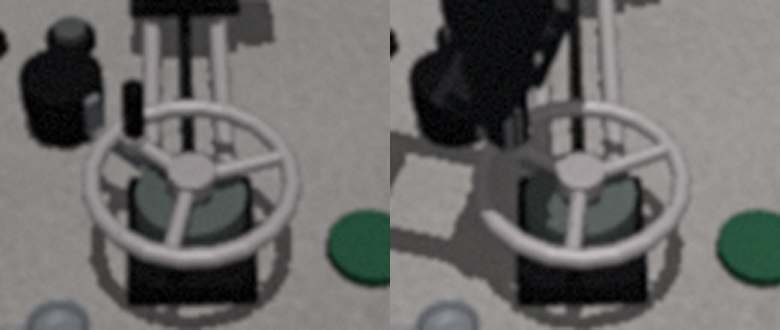

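The comparison shows the spokes a few degrees short of their start position: the lower spoke foot is at (575,245), against (172,245)+390=562 at the start. I'll make the last short push to the pose where contact began, (0.522, -0.133).

>>> step_arm(steps="0 0 0 0.0006 0.002 0 0;0 0 0 0.0012 0.004 0 0;0 0 0 0.0018 0.0055 0 0;0 0 0 0.0024 0.007 0 0;0 0 0 0.0028 0.008 0 0;0 0 0 0.0028 0.008 0 0")

```text
time: 11.8
eef_pos: [0.5227, -0.133, 0.1848]
eef_rot: [[-0.707, 0.707, -0.0], [0.707, 0.707, 0.0], [0.0, 0.0, -1.0]]
ft_force: [-0.0, -1.1, -0.1]
grip_width: 0.0
finger_force: 0.7
```

>>> step_arm(steps="0 0 0 -0.0025 -0.006 0 0;0 0 0 -0.004 -0.016 0 0;0 0 0 -0.005 -0.018 0.03 0;0 0 0 -0.007 -0.0165 0.07 0;0 0 0 -0.007 -0.0163 0.11 0;0 0 0 -0.007 -0.0163 0.1195 0;0 0 0 -0.007 -0.0163 0.1195 0;0 0 0 -0.007 -0.0163 0.1195 0")

```text
time: 12.6
eef_pos: [0.5153, -0.1498, 0.3029]
eef_rot: [[-0.707, 0.708, -0.002], [0.708, 0.707, 0.001], [0.002, -0.001, -1.0]]
ft_force: [-0.0, 0.5, -0.1]
grip_width: 0.001
finger_force: 0.0
```

```bash
cat > cmp.py <<'E'
from h import *
import sys
k=sys.argv[1]
im=imaging.snapshot('wrist'); cv2.imwrite(f'pics/w{k}.png',im[:,:,::-1])
o=bot.get_obs();print(o['time'],np.round(o['eef_pos'],4))
for n,z in (('axis',.095),('handle',.119),('index',.102)):
    for r in nets.mark_of('wrist',n)[:1]: print(n,round(r['conf'],2),np.round(r['uv'],1),atz('wrist',r['uv'],z))
g=[cv2.imread(f'pics/w{j}.png',0) for j in ('1',k)]
box=lambda a,x0,y0,x1,y1:a[y0:y1,x0:x1]
# template-match patches of first picture: handle, spoke end, index (reference)
for n,(x0,y0,x1,y1) in dict(handle=(354,160,388,202),spoke=(380,240,425,280),index=(350,108,385,145),hub=(340,218,382,260)).items():
    t=box(g[0],x0,y0,x1,y1); m=cv2.matchTemplate(box(g[1],x0-20,y0-20,x1+20,y1+20),t,cv2.TM_CCOEFF_NORMED)
    y,x=np.unravel_index(m.argmax(),m.shape)
    q=lambda a,b,c:(a-c)/2/(a-2*b+c)
    sx=q(*m[y,x-1:x+2]) if 0<x<40 else 0; sy=q(*m[y-1:y+2,x]) if 0<y<40 else 0
    print(n,'shift',round(x-20+sx,2),round(y-20+sy,2),round(m.max(),2))
cv2.imwrite(f'pics/wc{k}.png',np.hstack([cv2.resize(cv2.imread(f'pics/w{j}.png')[100:300,260:460],(400,400),interpolation=2) for j in ('1',k)]))
E
python3 cmp.py 2
```

```text
12.65 [ 0.5152 -0.1496  0.3023]
axis 0.8 [362.9 241.4] [ 0.5743 -0.1552  0.095 ]
handle 0.59 [373.5 184. ] [ 0.5364 -0.1123  0.119 ]
index 0.85 [366.4 119.8] [ 0.4994 -0.0821  0.102 ]
handle shift 2.5 1.12 0.97
spoke shift 0.06 2.05 0.99
index shift 0.72 0.63 0.97
hub shift 0.83 0.89 0.99
```

View pics/wc2.png

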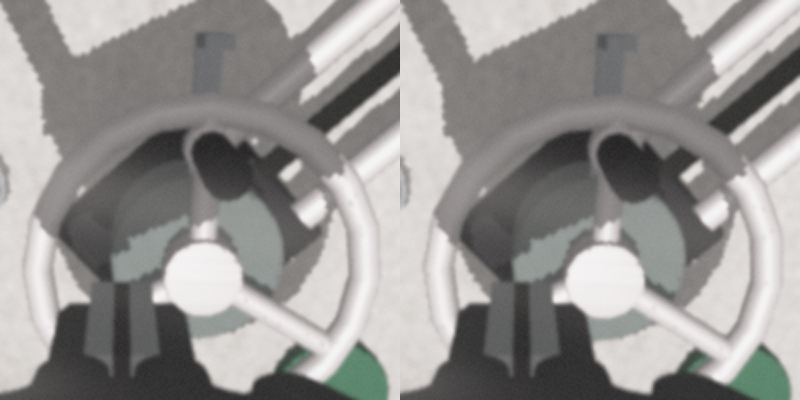

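Relative to the fixed parts, the handle has moved 1.7 px on a 58 px radius and the spoke agrees, so the wheel stands within about 1.7° of one full turn. That will do. Now to the button.

>>> step_arm(steps="0 0 0 -0.1 0.305 0 0;0 0 0 -0.1 0.305 0 0;0 0 0 -0.1 0.305 0 0;0 0 0 -0.1 0.305 0 0;0 0 0 -0.1 0.305 0 0;0 0 0 -0.1 0.305 0 0;0 0 0 -0.1 0.305 0 0;0 0 0 -0.1 0.305 0 0;0 0 0 -0.1 0.305 0 0")

```text
time: 13.7
eef_pos: [0.4156, 0.1554, 0.3039]
eef_rot: [[-0.708, 0.707, -0.001], [0.707, 0.708, -0.001], [0.0, -0.001, -1.0]]
ft_force: [-0.7, 0.1, -0.6]
grip_width: 0.003
finger_force: 0.0
```

```bash
python3 - <<'E'
from h import *
im=imaging.snapshot('wrist'); cv2.imwrite('pics/w3.png',im[:,:,::-1])
o=bot.get_obs();print(o['time'],np.round(o['eef_pos'],4),np.round(o['ft_force'],2))
for r in nets.mark_of('wrist','trigger_top'): print(round(r['conf'],2),np.round(r['uv'],1),atz('wrist',r['uv'],.02),atz('wrist',r['uv'],.03))
E
```

```text
13.75 [0.4158 0.1549 0.304 ] [-0.47  0.18 -0.06]
0.95 [269.  199.1] [0.3966 0.0949 0.02  ] [0.3958 0.0979 0.03  ]
0.92 [319.8 132.2] [0.3853 0.1849 0.02  ] [0.3849 0.1854 0.03  ]
0.81 [178.  226.4] [ 0.3461 -0.      0.02  ] [0.3467 0.0057 0.03  ]
0.77 [328.7 248.2] [0.484  0.1001 0.02  ] [0.4807 0.103  0.03  ]
```

View pics/w3.png

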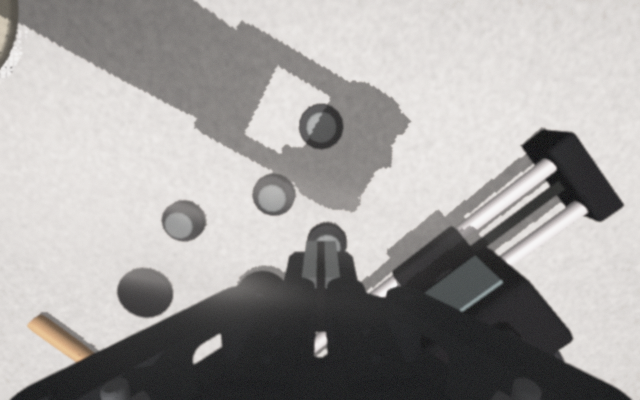

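The wrist view shows the leftmost button at (320,128) in the arm's shadow, at (0.385, 0.185), which agrees with the other cameras. I'll move over it and go down to a tip height of 45 mm.

>>> step_arm(steps="0 0 0 -0.031 0.03 0 0;0 0 0 -0.031 0.03 -0.045 0;0 0 0 -0.031 0.03 -0.09 0;0 0 0 -0.031 0.03 -0.13 0;0 0 0 -0.031 0.03 -0.165 0;0 0 0 -0.031 0.03 -0.186 0;0 0 0 -0.031 0.03 -0.186 0")

```text
time: 14.5
eef_pos: [0.3834, 0.1838, 0.1153]
eef_rot: [[-0.705, 0.709, -0.006], [0.709, 0.705, -0.002], [0.003, -0.006, -1.0]]
ft_force: [0.4, -0.8, 0.3]
grip_width: -0.001
finger_force: 0.0
```

>>> step_arm(steps="0 0 0 0 0 -0.004 0;0 0 0 0 0 -0.008 0;0 0 0 0 0 -0.012 0;0 0 0 0 0 -0.012 0")

```text
time: 14.9
eef_pos: [0.3848, 0.1854, 0.1066]
eef_rot: [[-0.707, 0.707, 0.0], [0.707, 0.707, 0.0], [-0.0, 0.0, -1.0]]
ft_force: [-0.2, -0.4, -0.3]
grip_width: -0.003
finger_force: 0.0
```

Tip height is about 33 mm. I'll go down in small steps.

>>> step_arm(steps="0 0 0 0 0 -0.003 0;0 0 0 0 0 -0.005 0;0 0 0 0 0 -0.005 0")

```text
time: 15.2
eef_pos: [0.3845, 0.1855, 0.1012]
eef_rot: [[-0.707, 0.707, -0.0], [0.707, 0.707, -0.0], [0.0, -0.0, -1.0]]
ft_force: [0.2, 0.3, -0.0]
grip_width: -0.002
finger_force: 0.0
```

>>> step_arm(steps="0 0 0 0 0 -0.002 0;0 0 0 0 0 -0.002 0")

```text
time: 15.4
eef_pos: [0.3846, 0.1854, 0.0992]
eef_rot: [[-0.707, 0.707, -0.0], [0.707, 0.707, -0.0], [0.0, -0.0, -1.0]]
ft_force: [0.3, -0.9, 0.1]
grip_width: 0.0
finger_force: 0.0
```

>>> step_arm(steps="0 0 0 0 0 -0.002 0;0 0 0 0 0 -0.002 0")

```text
time: 15.6
eef_pos: [0.3845, 0.1854, 0.0972]
eef_rot: [[-0.707, 0.707, -0.0], [0.707, 0.707, -0.0], [0.0, -0.0, -1.0]]
ft_force: [-0.1, -0.6, 0.2]
grip_width: -0.003
finger_force: 0.0
```

>>> step_arm(steps="0 0 0 0 0 -0.002 0;0 0 0 0 0 -0.002 0")

```text
time: 15.8
eef_pos: [0.3845, 0.1854, 0.0952]
eef_rot: [[-0.707, 0.707, -0.0], [0.707, 0.707, -0.0], [0.0, -0.0, -1.0]]
ft_force: [-0.7, 0.1, 0.3]
grip_width: 0.003
finger_force: 0.0
```

>>> step_arm(steps="0 0 0 0 0 -0.002 0;0 0 0 0 0 -0.002 0")

```text
time: 16.0
eef_pos: [0.3847, 0.1855, 0.0934]
eef_rot: [[-0.707, 0.707, 0.0], [0.707, 0.707, 0.0], [-0.0, 0.0, -1.0]]
ft_force: [0.1, -0.3, 1.5]
grip_width: 0.001
finger_force: 1.0
```

>>> step_arm(steps="0 0 0 0 0 -0.002 0;0 0 0 0 0 -0.002 0")

```text
time: 16.2
eef_pos: [0.3848, 0.1855, 0.0915]
eef_rot: [[-0.707, 0.707, 0.0], [0.707, 0.707, 0.0], [-0.0, 0.0, -1.0]]
ft_force: [-1.1, -0.3, 2.4]
grip_width: -0.001
finger_force: 1.6
```

>>> step_arm(steps="0 0 0 0 0 -0.002 0;0 0 0 0 0 -0.002 0")

```text
time: 16.4
eef_pos: [0.3848, 0.1855, 0.0895]
eef_rot: [[-0.707, 0.707, 0.0], [0.707, 0.707, 0.0], [-0.0, 0.0, -1.0]]
ft_force: [-0.5, -0.4, 5.0]
grip_width: -0.003
finger_force: 2.1
```

>>> step_arm(steps="0 0 0 0 0 -0.0015 0;0 0 0 0 0 -0.0015 0")

```text
time: 16.6
eef_pos: [0.3849, 0.1855, 0.0886]
eef_rot: [[-0.707, 0.707, 0.0], [0.707, 0.707, 0.0], [-0.0, 0.0, -1.0]]
ft_force: [-2.7, -1.5, 8.7]
grip_width: -0.003
finger_force: 4.5
```

>>> step_arm(steps="0 0 0 0 0 -0.0005 0;0 0 0 0 0 -0.0005 0")

```text
time: 16.8
eef_pos: [0.3849, 0.1856, 0.0885]
eef_rot: [[-0.707, 0.707, 0.0], [0.707, 0.707, 0.0], [-0.0, 0.0, -1.0]]
ft_force: [-5.6, -1.9, 14.1]
grip_width: 0.001
finger_force: 6.7
```

The button is on its stop at z = 0.0885, with the force rising past 8 N. I'll let it up and retreat.

>>> step_arm(steps="0 0 0 0 0 0.005 0;0 0 0 0 0 0.015 0;0 0 0 0 0 0.04 0;0 0 0 0 0 0.08 0;0 0 0 0 0 0.12 0;0 0 0 0 0 0.15 0;0 0 0 0 0 0.15 0;0 0 0 0 0 0.15 0")

```text
time: 17.6
eef_pos: [0.3846, 0.1854, 0.2375]
eef_rot: [[-0.707, 0.707, 0.001], [0.707, 0.707, 0.0], [-0.0, 0.001, -1.0]]
ft_force: [-0.4, -0.0, -0.7]
grip_width: 0.0
finger_force: 0.0
```

```bash
python3 - <<'E'
from h import *
for c in ('top','side'):
    im=imaging.snapshot(c)
    for n,z in (('handle',.119),('carriage',0)):
        for r in nets.mark_of(c,n)[:1]: print(c,n,round(r['conf'],2),np.round(r['uv'],1),atz(c,r['uv'],z))
    old=cv2.imread(f'pics/{c}0.png',0);new=cv2.cvtColor(im,cv2.COLOR_RGB2GRAY)
    if c=='side':
        t=old[182:210,306:324];m=cv2.matchTemplate(new[172:220,296:334],t,cv2.TM_CCOEFF_NORMED);print(np.unravel_index(m.argmax(),m.shape),m.max(),'(10,10)=same')
o=bot.get_obs();print(o['time'],np.round(o['ft_force'],1)); print(bot.finish_job())
E
```

```text
top handle 0.79 [336.8 198.9] [ 0.5349 -0.1145  0.119 ]
top carriage 0.73 [211.1 183.4] [0.5907 0.1719 0.    ]
side handle 0.69 [319.1 195.7] [ 0.5453 -0.1143  0.119 ]
side carriage 0.88 [328.2 155.6] [0.5851 0.1738 0.    ]
(np.int64(10), np.int64(11)) 0.96266776 (10,10)=same
17.9 [ 0.1  0.4 -0.5]
the job is handed in; nothing more can be done
None
```

I pushed the wheel one clockwise turn, ending about 1.7° past the index by the wrist camera, then pressed the leftmost shutter button to its stop and let it up, and handed the job in at about 18 s; the verdict was not shown.

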